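# Close the mini chopper, refit its control knob and hold it on pulse

### The job

The mini chopper has come back from washing up in pieces. First put the lid on the bowl and press it down past the spring clips until it sits flush and level on the rim; then take the loose control knob, turn it so that its key flat matches the flat of the D-shaft on the control deck, push it fully onto the shaft, press shaft and knob right down onto the pulse stop and finish with the fingers still holding and pressing the knob. Never press the pulse control while the bowl is open, and leave the cup, the garlic, the timer and the salt shaker where they stand.

Things in the scene. Friction and masses are not known exactly. Their poses are not given: they have to be found in the camera images.
- chopper: Sage-green mini chopper, fixed, 212x126 mm. Origin: on the worktop under its foot; z up, x from control tower to bowl, roughly to the robot's left. Tower: centre 58 mm along -x, 72 mm (x) by 104 mm (y), flat deck at z 84 mm, the D-shaft in its middle. Clear bowl: centre 50 mm along +x, 118 mm across outside, 108 inside, rim at z 92 mm. Wall cabinets hang from z 0.58 m beyond x 0.62 m.
- bowl_rim (a point): Centre of the bowl's rim plane, axes as the chopper's. Three dark sprung clips, 16 mm wide, stand outside the rim at 0, +120 and -120 degrees from x; their noses lean in to 57.5 mm from the centre, 4.5 to 17 mm above the rim. A lid laid on rests on them with its flange about 13 mm above the rim; pressed down at the middle with some 8 to 15 N it snaps under them and stays.
- lid: Loose sage-green lid, 120 mm across, 0.11 to 0.18 kg, first handle up on the worktop. Origin: centre of its underside, z up. Plug 104 mm across, 16 mm high, tapered at its foot, that enters the bowl; flange 120 mm across from z 16 to 22 mm; dark bar handle 66 mm long (x), 22 mm wide (y), z 22 to 52 mm: grip it across the 22 mm. Fits the bowl at any angle.
- lid_seat (a point): Centre of the underside of the lid's flange, 16 mm above the lid's origin. It coincides with bowl_rim, within a millimetre or so, when the lid is seated.
- knob: Loose dark control knob, 45 mm across, 35 mm high, 50 g, bore down on the worktop at first. Origin: centre of its underside, z up. Round body to z 17 mm; on it a bar grip 44 mm long (x), 12 mm wide (y), z 17 to 35 mm: grip across the 12 mm. A pale pointer line marks the bar's +x end. D-bore below: 13 mm deep, 18 mm across, key flat on the +x side, 5 mm from the axis.
- shaft_tip (a point): Top centre of the upright steel D-shaft, in a black ring on the deck: 16 mm across, 20 mm tall, top 104 mm above the worktop. z up; x points square out of its flat, 4 mm from the axis. The knob goes on only when its +x points along this x, within about 8 degrees and 1 mm; fully on, its origin is 13 mm below this point. The shaft turns against 0.04 N m; its angle varies.
- pulse (a joint): Travel of the D-shaft straight down into the deck, in m: 0 up at rest, 0.005 on the pulse stop. A spring pushes it up: 4 N to start it moving, 9 N at the stop, and it springs back when let go. Hold it beyond 0.0038.
- espresso_cup: Small patterned cup, 58x84x49 mm, bystander at the right end of the worktop, beside the tall fridge, whose near front corner is at about x 0.38, y -0.45 m. Origin: centre of its underside.
- garlic: Garlic bulb, 50 mm, bystander to the left behind the work. Origin: centre of its underside.
- timer: Round red kitchen timer, 62 mm across, 56 mm high, bystander to the left behind the work. Origin: centre of its underside.
- salt_shaker: Salt shaker with a grey cap, 44 mm across, 90 mm high, bystander to the left behind the work. Origin: centre of its underside.
Things that resemble listed ones, but are neither listed nor needed, are in the scene too. Of the things that look like the knob, the largest one is meant.

How it is judged:
By the outcome, as a careful person would: the job done as asked, in the order asked, and still so for the second after the job is handed in, while the arm keeps its last pose, push and grip.
It also fails if it takes over 72 s, if anything falls off the work surface, if the arm or the gripper's body presses on something with over 40 N, if the wrist force passes 120 N, or if a joint passes its speed limit or range.

### The arm

A 6-joint arm with a two-finger parallel gripper is mounted at the origin on a cart in front of the work surface, level with it; the furniture and walls round the work are solid. World frame = base frame: x ahead of the robot, y to its left, z up, the work surface at z = 0. Lengths are in m, angles in rad, forces in N, time in s.
With the tool pointing down it reaches from about 0.375 to 0.925 m from the base axis. Payload 5.7 kg.
Tool frame: the origin (TCP) lies on the centre line of the jaws, within the pads' length; the fingertips stand 11 mm ahead of it and the grasp point (between the pads) lies 8 mm behind it; z points along the fingers, y is the line along which they close (so a half turn about z gives the same grasp; the last joint's range is limited). The gripper opens to 88 mm and grips with 3 to 60 N. Pads are 20 mm wide; open, the fingers measure 115 mm over their backs; the gripper's body (75 mm by 178 mm) begins 61 mm behind the grasp point.
Start: joints at [1.171, 0.359, 1.51, -0, 1.272, -0.115], TCP at [0.169, 0.576, 0.234] pointing down, gripper open.
Joint ranges: [-2.97, 2.97], [-1.01, 2.36], [0.21, 2.38], [-0.96, 4.11], [0.2, 2.71], [-2.98, 2.98]. Speed limits (rad/s): [2.39, 2.39, 3.14, 3.14, 3.14, 3.14].

### API

Orientations are given as a unit quaternion [w, x, y, z].
In Python, from bench import observe, read_camera, sign_off, search_frame, trace, mark_of gives the robot as it stands.
- The arm moves only by the tool move_arm, never from a script. Its argument "series" is a list of rows, each a list of 6 numbers: the shift along the tool's x, y, z in units of 50 mm (1.0 is 50 mm), then the turn, a rotation vector about the tool's x, y, z in units of 10 degrees (1.0 is 10 degrees). A call has 1 to 8 rows; each row shifts and turns the commanded pose from where the row before left it, along the tool's axes as they then stand; what a row does not reach is not made up. A row lasts 1/8 s, in which the tool goes at most 62.5 mm and 10.7 degrees, less where a joint would pass 70% of its speed; a pose out of reach is approached as far as the arm can. A call is refused whole if a number of a shift passes 1 or a number of a turn 1, either way. A call with a gripper value outside its range is refused whole. "fingers" is the opening, from 0 (shut) to 1 (fully open), set as the call begins (left out, the last holds). The fingers move at their own pace and stop on an object; the grip force is fixed at half the most. Time passes only in rows, so rows that do not move let the fingers close. It gives the time, the measured TCP pose, the force, the opening and the grip force at its end, in the units of the state.
- observe(): the state, without advancing time (a new reading comes with each control period).
- read_camera(name): name is "scene" or "side" or "wrist"; returns a dict with "pixels" (480x640x3 uint8, red, green, blue), "z_map" (480x640 float32, m along the optical axis (not along the pixel's ray), 0 where there is no reading), "fx", "fy", "cx", "cy" (pixels), "xyz" and "rotation" of the camera in the world. Camera axes: x right, y down, z forward; pixel columns grow to the right and rows downward; lengths in m; the calibration is good to about 2 mm. A picture is of the moment at which its call begins.
- sign_off(): hands the job in; it is judged then, once.
Trained networks look in the newest picture that a camera, given by its name, has taken for a name from the list of things; names that differ only in an ending like _2 or _b are one class to them, and where a whole thing is asked for, a point or a joint stands for the part that bears it (a point fixed in the world has none). Each returns a list of dicts, best first, with "p" (0 to 1); they miss things now and then, are a little off and sometimes report something else, mostly with a low value. They report only what shows in the picture. A call takes as long as a camera call. They do not tell look-alikes from the thing itself.
- search_frame(target, camera): "at" ([row, column] as shares, 0 to 1, of the picture: columns of its width, rows of its height, amid what is visible of it).
- trace(target, camera): "mask" (480x640 bool, what is visible of it) and "at" ([row, column] as shares, 0 to 1, of the picture: columns of its width, rows of its height, amid what is visible of it).
- mark_of(target, camera): "at" ([row, column] as shares, 0 to 1, of the picture: columns of its width, rows of its height: a listed point, or the origin of a listed thing).
The state is a dict: "time_s": time; "joints": joint angles; "qd": joint speeds; "tau": joint torques, N m; "ee_pos": TCP position; "tool_rot": TCP orientation; "ft_force": force on the tool from outside, world axes, zero at the start; "torque": the same for the moment, N m; "opening": finger opening in m; "finger_force": force on a finger pad.
Only numpy, scipy, OpenCV 4.12 (cv2) and the standard library are available. Lean on these libraries where they do the work, as an engineer would, in place of code of your own. Each camera call takes 0.05 s, during which the arm holds its last target. There are 200 camera calls.

## Working session

There is one attempt and no reset: what is moved stays moved. The work goes in short steps, Python scripts to look and compute and a tool call to move; the robot and the scene stay as the last step left them, time stands still between calls to the robot, and variables do not carry over. Pictures are saved under pics/ and viewed, at most 10 in all, crops included, and the job is handed in when it is done.

Besides the shell and the picture viewer there is one more tool, called after "Request:" as a command line: name --pt "numbers of a row" for each row, then --argument value for the rest. move_arm: Moves the arm, as the interface text tells. Its arguments: {"type":"object","properties":{"series":{"type":"array"},"fingers":{"type":"number"}},"required":["series"]}

```bash
mkdir -p pics; cat > h.py <<'E'
import numpy as np, cv2
from bench import *
from scipy.spatial.transform import Rotation as R
def cam(n):
    return read_camera(n)
def world(c,r,col,z=None):
    """pixel -> world by depth, or intersect with plane z"""
    d=np.array([(col-c["cx"])/c["fx"],(r-c["cy"])/c["fy"],1.0])
    Rm=np.array(c["rotation"]); 
    if Rm.shape!=(3,3): Rm=R.from_quat(np.roll(Rm,-1)).as_matrix()
    o=np.array(c["xyz"]); v=Rm@d
    if z is None:
        return o+v*c["z_map"][int(round(r)),int(round(col))]
    return o+v*(z-o[2])/v[2]
def cloud(c):
    Rm=np.array(c["rotation"])
    if Rm.shape!=(3,3): Rm=R.from_quat(np.roll(Rm,-1)).as_matrix()
    v,u=np.mgrid[:480,:640]; zz=c["z_map"]
    P=np.stack([(u-c["cx"])/c["fx"]*zz,(v-c["cy"])/c["fy"]*zz,zz],-1)
    return P@Rm.T+np.array(c["xyz"])
def save(c,name): cv2.imwrite("pics/"+name,c["pixels"][:,:,::-1])
E
python3 - <<'E'
from h import *
s=observe(); print({k:np.round(v,3) for k,v in s.items()})
for n in ["scene","side","wrist"]:
    c=cam(n); save(c,n+"0.png"); print(n,np.round(c["xyz"],3),c["fx"],np.shape(c["rotation"]))
    for t in ["chopper","bowl_rim","lid","knob","shaft_tip","espresso_cup","garlic","timer","salt_shaker"]:
        for m in mark_of(t,n)[:4]:
            r,cc=m["at"][0]*480,m["at"][1]*640
            ri,ci=min(max(r,0),479),min(max(cc,0),639)
            print(t,round(m["p"],2),int(r),int(cc),np.round(world(c,ri,ci),3))
E
```

```text
{'time_s': np.float64(0.0), 'joints': array([ 1.171,  0.359,  1.511, -0.   ,  1.272, -0.115]), 'qd': array([ 0.001, -0.   , -0.   ,  0.001,  0.001, -0.001]), 'tau': array([ 0.0000e+00, -5.1538e+01, -2.7072e+01,  6.8000e-02,  3.5000e-02,
       -0.0000e+00]), 'ee_pos': array([0.168, 0.575, 0.233]), 'tool_rot': array([-0.   ,  0.142,  0.99 , -0.001]), 'ft_force': array([-0.089,  0.753, -0.577]), 'torque': array([0.007, 0.043, 0.001]), 'finger_force': np.float64(0.0), 'opening': np.float64(0.088)}
scene [-0.451 -0.564  1.284] 606.9404938921963 (4,)
chopper 0.76 260 285 [0.481 0.102 0.081]
chopper 0.49 228 266 [0.599 0.243 0.039]
bowl_rim 0.92 229 268 [0.597 0.236 0.039]
bowl_rim 0.46 210 224 [0.622 0.413 0.023]
lid 0.85 242 195 [0.457 0.399 0.035]
lid 0.15 242 192 [0.451 0.406 0.037]
knob 0.68 292 319 [ 0.462 -0.013  0.028]
knob 0.63 322 386 [ 0.459 -0.212  0.02 ]
knob 0.61 307 348 [ 0.46  -0.103  0.019]
shaft_tip 0.62 244 294 [0.529 0.101 0.098]
espresso_cup 0.93 332 442 [ 0.476 -0.358  0.046]
garlic 0.64 216 249 [0.564 0.274 0.102]
garlic 0.62 228 266 [0.597 0.243 0.04 ]
timer 0.67 209 222 [0.617 0.419 0.027]
salt_shaker 0.67 198 254 [0.702 0.354 0.034]
side [ 0.177 -0.728  0.5  ] 437.7166343945655 (4,)
chopper 0.74 256 278 [0.507 0.073 0.047]
bowl_rim 0.85 212 274 [0.578 0.255 0.075]
bowl_rim 0.23 226 221 [0.466 0.376 0.01 ]
lid 0.79 223 217 [0.457 0.375 0.022]
knob 0.83 354 323 [ 0.462 -0.219  0.008]
knob 0.77 293 279 [ 0.469 -0.017  0.012]
knob 0.63 316 300 [ 0.47  -0.114  0.016]
shaft_tip 0.55 227 284 [0.536 0.096 0.103]
espresso_cup 0.6 399 393 [ 0.483 -0.38   0.039]
timer 0.48 316 298 [ 0.465 -0.114  0.016]
timer 0.43 211 271 [0.569 0.258 0.079]
salt_shaker 0.68 213 307 [0.721 0.348 0.01 ]
wrist [0.098 0.596 0.384] 380.37990998093613 (4,)
```

View pics/scene0.png

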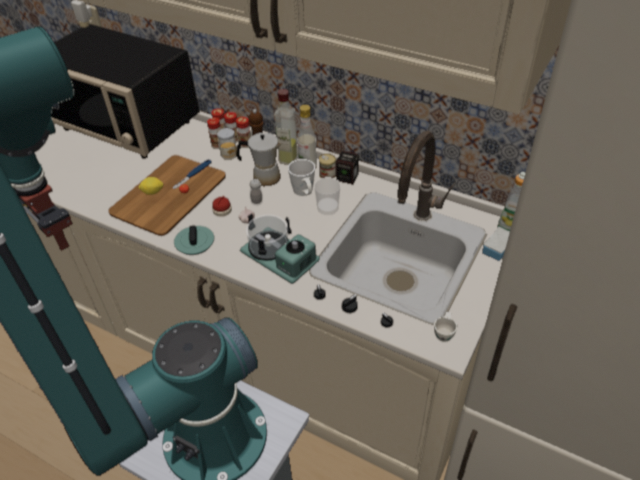

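```bash
python3 - <<'E'
from h import *
c=cam("scene");P=cloud(c)
from scipy.spatial import cKDTree
# three knobs: diameter (points between z 8..40 mm)
for k,(x,y) in enumerate([(.47,-.017),(.465,-.213),(.468,-.108)]):
    m=(np.hypot(P[...,0]-x,P[...,1]-y)<.04)&(P[...,2]>.006)&(c["z_map"]>0)
    Q=P[m]; print("knob",k,m.sum(),Q.min(0).round(3),Q.max(0).round(3),np.percentile(Q[:,2],[50,97]).round(3))
    t=Q[Q[:,2]>Q[:,2].max()-.006]; print(" top",t.mean(0).round(4),cv2.minAreaRect((t[:,:2]*1000).astype(np.float32)))
m=trace("lid","scene")[0]["mask"]&(c["z_map"]>0);Q=P[m];print("lid",np.percentile(Q,[2,98],axis=0).round(3))
t=Q[(Q[:,2]>.045)];print(" handle",len(t),t.mean(0).round(4),cv2.minAreaRect((t[:,:2]*1000).astype(np.float32)))
t=Q[(Q[:,2]>.016)&(Q[:,2]<.026)];print(" flange",len(t),cv2.minEnclosingCircle((t[:,:2]*1000).astype(np.float32)))
im=c["pixels"][:,:,::-1]
a=cv2.resize(im[190:300,170:350],(720,440),interpolation=cv2.INTER_CUBIC)
cv2.imwrite("pics/crop_chop.png",a)
b=[cv2.resize(im[r-22:r+22,q-22:q+22],(260,260),interpolation=cv2.INTER_CUBIC) for r,q in [(288,319),(318,386),(303,348)]]
cv2.imwrite("pics/crop_knobs.png",np.hstack(b))
E
```

```text
knob 0 148 [ 0.438 -0.056  0.006] [0.505 0.016 0.035] [0.014 0.032]
 top [ 0.4715 -0.007   0.0308] ((470.2554016113281, -8.102210998535156), (34.81427001953125, 7.559957504272461), 42.4285774230957)
knob 1 164 [ 0.426 -0.247  0.006] [ 0.496 -0.177  0.037] [0.015 0.032]
 top [ 0.4702 -0.2079  0.0332] ((468.746337890625, -209.03115844726562), (30.975488662719727, 7.500570774078369), 88.45049285888672)
knob 2 243 [ 0.434 -0.145  0.006] [ 0.503 -0.076  0.042] [0.02  0.039]
 top [ 0.4737 -0.0975  0.038 ] ((474.06939697265625, -97.8883056640625), (12.172918319702148, 41.408321380615234), 71.93325805664062)
lid [[0.421 0.367 0.005]
 [0.527 0.473 0.055]]
 handle 116 [0.4731 0.4193 0.0517] ((474.826171875, 420.0809326171875), (68.17525482177734, 21.9373722076416), 37.44758605957031)
 flange 525 ((476.2244873046875, 420.49810791015625), 60.60122299194336)
```

View pics/crop_chop.png

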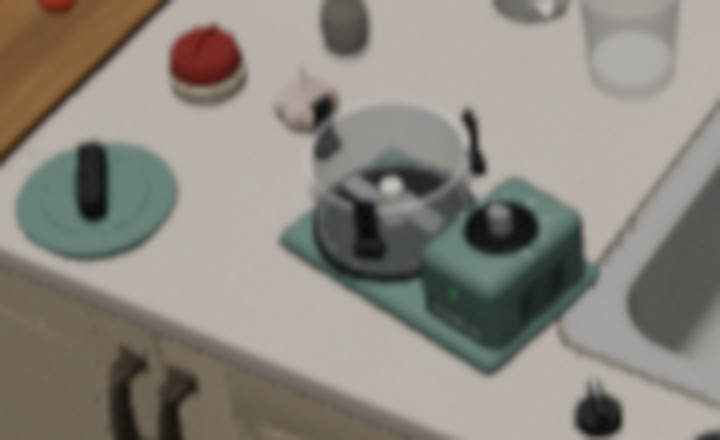

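View pics/crop_knobs.png

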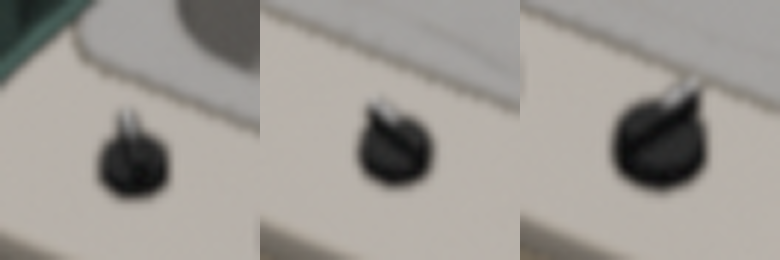

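The pictures show these candidates for the knob, as (row, column):
- (292,319): small
- (307,348): clearly the largest, pointer up and to the right, heading about -18°
- (322,386): small

I choose the middle one, and the crop confirms it. The lid is at (240,193) with its handle at about 37°. The chopper's bowl is at (240,268) and its tower at (250,295). I'm now moving to a point above the lid.

Request:
move_arm --pt "-0.845 -0.157 0.175 0 0 0" --pt "-0.845 -0.157 0.175 0 0 0" --pt "-0.845 -0.157 0.175 0 0 0" --pt "-0.845 -0.157 0.175 0 0 0" --pt "-0.845 -0.157 0.175 0 0 0" --pt "-0.845 -0.157 0.175 0 0 0" --pt "-0.845 -0.157 0.175 0 0 0" --pt "-0.845 -0.157 0.175 0 0 0"

```text
time_s: 2.6
ee_pos: [0.4766, 0.4199, 0.1634]
tool_rot: [0.0, 0.142, 0.99, 0.0]
ft_force: [0.5, 0.1, -0.2]
opening: 0.0878
finger_force: 0.0
```

Request:
move_arm --pt "0 0 0 0 0 -0.9" --pt "0 0 0 0 0 -0.9" --pt "0 0 0 0 0 -0.9" --pt "0 0 0 0 0 -0.9" --pt "0 0 0 0 0 -0.9" --pt "0 0 0 0 0 -0.87" --pt "0 0 0 0 0 0" --fingers 0.6

```text
time_s: 3.48
ee_pos: [0.4753, 0.4206, 0.1636]
tool_rot: [-0.0, -0.32, 0.947, -0.0]
ft_force: [-0.6, -0.1, 0.1]
opening: 0.0525
finger_force: 0.0
```

```bash
cat >> h.py <<'E'
def goto(p=None,yaw_y=None):
    "print shift in tool frame (units) to p, and tool-z turn (units) so tool y points at yaw_y deg"
    s=observe(); T=R.from_quat(np.roll(s["tool_rot"],-1)); M=T.as_matrix()
    cur=np.degrees(np.arctan2(M[1,1],M[0,1]))
    print("t",round(s["time_s"],2),"pos",np.round(s["ee_pos"],4),"yaw_y",round(cur,2),"tilt",np.round(M[:,2],3),"F",np.round(s["ft_force"],1),"open",round(s["opening"],4),"q6",round(s["joints"][5],2))
    if p is not None: print(" shift",np.round(M.T@(np.array(p)-s["ee_pos"])/.05,3))
    if yaw_y is not None: print(" turn",round(-((yaw_y-cur+180)%360-180)/10,3), "or half-turn")
E
python3 - <<'E'
from h import *
goto([.4745,.42,.037],127.4)
c=cam("wrist");save(c,"w1.png");P=cloud(c);print(c["xyz"])
m=(c["z_map"]>0)&(np.hypot(P[...,0]-.4745,P[...,1]-.42)<.075)
Q=P[m]
t=Q[(Q[:,2]>.045)&(Q[:,2]<.06)];print(" handle",len(t),t.mean(0).round(4),cv2.minAreaRect((t[:,:2]*1000).astype(np.float32)))
t=Q[(Q[:,2]>.016)&(Q[:,2]<.026)];print(" flange",len(t),cv2.minEnclosingCircle((t[:,:2]*1000).astype(np.float32)))
c=cam("scene");P=cloud(c)
t=P[(c["z_map"]>0)&(P[...,2]>.079)&(P[...,2]<.09)&(np.hypot(P[...,0]-.53,P[...,1]-.1)<.08)]
print("deck",len(t),cv2.minAreaRect((t[:,:2]*1000).astype(np.float32)))
E
```

```text
t 3.48 pos [0.4753 0.4206 0.1636] yaw_y 127.3 tilt [-0. -0. -1.] F [-0.6 -0.1  0.1] open 0.0525 q6 -1.61
 shift [2.000e-02 1.000e-03 2.532e+00]
 turn -0.01 or half-turn
[0.41690979 0.37617812 0.31398481]
 handle 2404 [0.474  0.4194 0.05  ] ((475.2772521972656, 419.9444580078125), (64.61624908447266, 21.588613510131836), 37.93475341796875)
 flange 14633 ((475.9473571777344, 420.88232421875), 60.08491516113281)
deck 608 ((534.904296875, 119.5162353515625), (107.45092010498047, 106.87428283691406), 81.07245635986328)
```

View pics/w1.png

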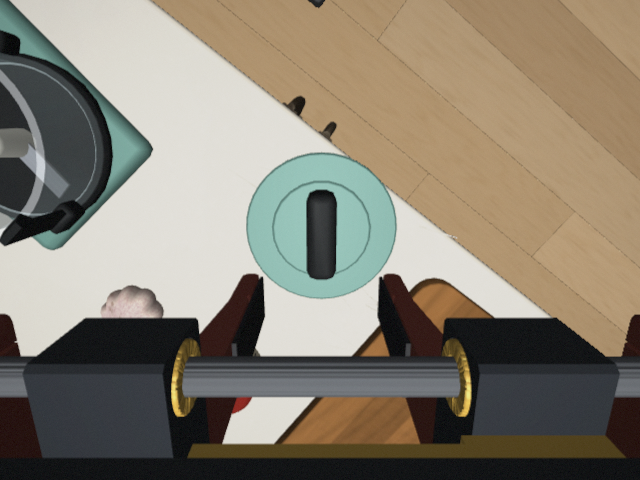

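The wrist view shows the lid at (226,321), with its handle upright between the jaws. The open fingers (264..380 columns) are aligned with it, so I descend and grip.

Request:
move_arm --pt "0 0 0.5 0 0 0" --pt "0 0 0.5 0 0 0" --pt "0 0 0.5 0 0 0" --pt "0 0 0.5 0 0 0" --pt "0 0 0.36 0 0 0" --pt "0 0 0.14 0 0 0" --pt "0 0 0 0 0 0"

```text
time_s: 4.45
ee_pos: [0.4753, 0.4206, 0.0385]
tool_rot: [-0.0, -0.32, 0.947, -0.0]
ft_force: [0.6, -0.5, 0.2]
opening: 0.0531
finger_force: 0.0
```

Request:
move_arm --pt "0 0 0 0 0 0" --pt "0 0 0 0 0 0" --pt "0 0 0 0 0 0" --pt "0 0 0 0 0 0" --pt "0 0 0 0 0 0" --fingers 0

```text
time_s: 5.08
ee_pos: [0.4755, 0.4207, 0.0391]
tool_rot: [0.0, -0.32, 0.947, 0.0]
ft_force: [-0.5, -0.1, 4.4]
opening: 0.0218
finger_force: 30.0
```

Request:
move_arm --pt "0 0 -0.2 0 0 0" --pt "0 0 -0.5 0 0 0" --pt "0 0 -0.8 0 0 0" --pt "0 0 -0.8 0 0 0" --pt "0 0 -0.8 0 0 0" --pt "0 0 -0.4 0 0 0" --pt "0 0 0 0 0 0"

```text
time_s: 5.95
ee_pos: [0.4762, 0.4212, 0.2157]
tool_rot: [0.002, -0.32, 0.947, 0.0]
ft_force: [-0.6, 0.2, -2.5]
opening: 0.0218
finger_force: 30.0
```

```bash
python3 - <<'E'
from h import *
goto()
for n in ["scene","side","wrist"]:
    c=cam(n);P=cloud(c);print(n,np.round(c["xyz"],3))
    for t,z in [("bowl_rim",.092),("shaft_tip",.104),("chopper",0)]:
        for m in mark_of(t,n)[:2]: print(t,round(m["p"],2),np.round(m["at"],3),world(c,m["at"][0]*480,m["at"][1]*640,z).round(4))
    ok=c["z_map"]>0; near=np.hypot(P[...,0]-.56,P[...,1]-.16)<.2
    hsv=cv2.cvtColor(c["pixels"],cv2.COLOR_RGB2HSV); g=(hsv[...,0]>60)&(hsv[...,0]<100)&(hsv[...,1]>40)
    t=P[ok&near&g&(P[...,2]>.082)&(P[...,2]<.087)&(np.hypot(P[...,0]-.53,P[...,1]-.1)<.085)]
    if len(t)>20: print("deck",len(t),t.mean(0),cv2.minAreaRect((t[:,:2]*1000).astype(np.float32)))
    t=P[ok&near&g&(P[...,2]<.02)&(P[...,2]>.002)]
    if len(t)>20: print("base",len(t),cv2.minAreaRect((t[:,:2]*1000).astype(np.float32)))
    t=P[ok&near&~g&(P[...,2]>.098)&(P[...,2]<.112)]
    if len(t): 
        L=cv2.connectedComponentsWithStats((ok&near&~g&(P[...,2]>.097)&(P[...,2]<.112)).astype(np.uint8))
        for i in range(1,L[0]):
            q=P[L[1]==i]
            if len(q)>5: print("high",len(q),q.mean(0).round(4))
E
```

```text
t 5.95 pos [0.4762 0.4212 0.2157] yaw_y 127.38 tilt [ 0.003  0.002 -1.   ] F [-0.6  0.2 -2.5] open 0.0218 q6 -1.61
scene [-0.451 -0.564  1.284]
bowl_rim 0.76 [0.475 0.414] [0.5539 0.213  0.092 ]
shaft_tip 0.53 [0.51 0.46] [0.525  0.0977 0.104 ]
chopper 0.88 [0.542 0.445] [0.5435 0.149  0.    ]
chopper 0.72 [0.404 0.284] [0.6415 0.6036 0.    ]
deck 240 [0.52513438 0.10094649 0.0845521 ] ((529.317626953125, 101.31539154052734), (67.9648666381836, 95.60356903076172), 79.53018188476562)
base 141 ((497.08331298828125, 151.12319946289062), (102.82675170898438, 229.71559143066406), 18.79688262939453)
high 20 [0.5652 0.2704 0.1063]
high 22 [0.6005 0.1674 0.105 ]
high 27 [0.4926 0.1882 0.1048]
high 25 [0.531  0.1023 0.1034]
side [ 0.177 -0.728  0.5  ]
bowl_rim 0.88 [0.439 0.435] [0.5736 0.2186 0.092 ]
shaft_tip 0.43 [0.473 0.441] [0.53   0.0969 0.104 ]
chopper 0.91 [0.531 0.437] [0.5479 0.1633 0.    ]
deck 303 [0.52560776 0.09402585 0.08429844] ((531.6983032226562, 98.98519897460938), (65.05889129638672, 97.72552490234375), 80.58048248291016)
base 255 ((496.9925231933594, 129.81826782226562), (100.47024536132812, 211.54257202148438), 24.955453872680664)
high 37 [0.564  0.2692 0.1054]
high 26 [0.6004 0.165  0.1044]
high 37 [0.4931 0.185  0.1041]
high 31 [0.5305 0.0999 0.1024]
wrist [0.417 0.376 0.363]
bowl_rim 0.8 [0.299 0.01 ] [0.5546 0.2072 0.092 ]
chopper 0.84 [0.204 0.074] [0.5422 0.1617 0.    ]
base 2266 ((549.7613525390625, 190.3973388671875), (163.41482543945312, 123.7554931640625), 79.16879272460938)
high 303 [0.4937 0.1921 0.1045]
high 370 [0.5644 0.2704 0.1054]
```

Request:
move_arm --pt "0 -0.4 0 0 0 0" --pt "0 -0.7 0 0 0 0" --pt "0 -0.7 0 0 0 0" --pt "0 -0.4 0 0 0 0" --pt "0 0 0 0 0 0"

```text
time_s: 7.18
ee_pos: [0.5431, 0.3318, 0.2136]
tool_rot: [0.0, -0.319, 0.948, -0.0]
ft_force: [-0.6, 0.3, -2.1]
opening: 0.0217
finger_force: 30.0
```

```bash
python3 - <<'E'
from h import *
c=cam("wrist");save(c,"w2.png");P=cloud(c);ok=c["z_map"]>0;print(np.round(c["xyz"],3))
near=np.hypot(P[...,0]-.553,P[...,1]-.2085)<.085
L=cv2.connectedComponentsWithStats((ok&near&(P[...,2]>.097)&(P[...,2]<.112)).astype(np.uint8))
for i in range(1,L[0]):
    q=P[L[1]==i]
    if len(q)>15: print("high",len(q),q.mean(0).round(4),np.linalg.norm(q[:,:2]-[.553,.2085],axis=1).min())
for t,z in [("bowl_rim",.092),("shaft_tip",.104)]:
    for m in mark_of(t,"wrist")[:2]: print(t,round(m["p"],2),np.round(m["at"],3),world(c,m["at"][0]*480,m["at"][1]*640,z).round(4))
# held lid relative to TCP
s=observe(); 
q=P[ok&(np.abs(P[...,2]-(s["ee_pos"][2]-.0385+.022))<.004)&(np.hypot(P[...,0]-s["ee_pos"][0],P[...,1]-s["ee_pos"][1])<.075)]
print("lid",len(q),cv2.minEnclosingCircle((q[:,:2]*1000).astype(np.float32)),q[:,2].mean())
A=np.c_[q,np.ones(len(q))];
print("plane",np.linalg.lstsq(np.c_[q[:,:2],np.ones(len(q))],q[:,2],rcond=None)[0])
goto([.553,.2085,.2])
E
```

```text
[0.485 0.287 0.364]
high 520 [0.4952 0.1879 0.1055] 0.05682350617674599
high 517 [0.6006 0.1674 0.1056] 0.05831549489848354
high 20 [0.5674 0.2637 0.1008] 0.05663475678984738
bowl_rim 0.77 [0.302 0.264] [0.5554 0.2083 0.092 ]
shaft_tip 0.91 [0.016 0.048] [0.5336 0.1026 0.104 ]
lid 24851 ((543.6279296875, 331.9468078613281), 60.191871643066406) 0.19629814253959016
plane [0.01094003 0.00670813 0.18844095]
t 7.33 pos [0.5415 0.3337 0.2136] yaw_y 127.4 tilt [-0.001  0.    -1.   ] F [ 0.9  0.8 -1.9] open 0.0219 q6 -1.78
 shift [ 1.338 -2.13   0.271]
```

View pics/w2.png

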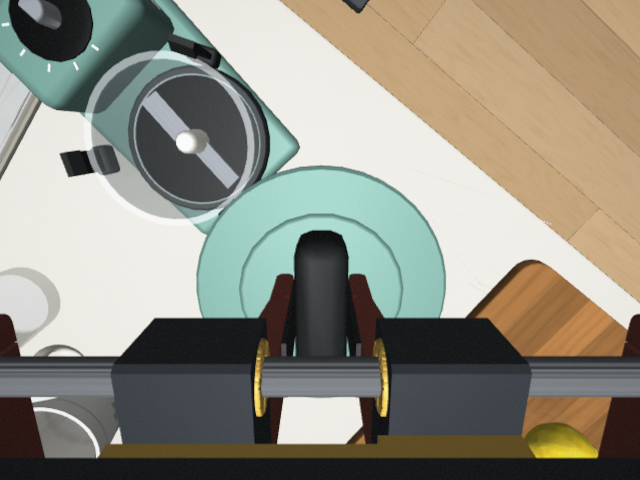

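The wrist view shows the bowl rim around (138,172), clips at (160,90) and (50,195), and the lid level in the jaws. I'm moving over the bowl.

Request:
move_arm --pt "0.17 -0.27 0 0 0 0" --pt "0.27 -0.43 0 0 0 0" --pt "0.27 -0.43 0 0 0 0" --pt "0.27 -0.43 0 0 0 0" --pt "0.22 -0.35 0 0 0 0" --pt "0.14 -0.22 0.3 0 0 0" --pt "0 0 0.5 0 0 0" --pt "0 0 0 0 0 0"

```text
time_s: 8.32
ee_pos: [0.5514, 0.2072, 0.1711]
tool_rot: [-0.003, -0.32, 0.947, 0.0]
ft_force: [0.4, 0.4, -1.0]
opening: 0.022
finger_force: 30.0
```

```bash
python3 - <<'E'
from h import *
goto([.553,.2083,.1275])
print([np.round(observe()["ee_pos"],4) for _ in range(2)])
E
```

```text
t 8.32 pos [0.5514 0.2072 0.1711] yaw_y 127.38 tilt [-0.005 -0.001 -1.   ] F [ 0.4  0.4 -1. ] open 0.022 q6 -1.98
 shift [-0.043 -0.004  0.871]
[array([0.5514, 0.2072, 0.1711]), array([0.5514, 0.2072, 0.1711])]
```

Request:
move_arm --pt "0 0 0.3 0 0 0" --pt "0 0 0.3 0 0 0" --pt "0 0 0.15 0 0 0" --pt "0 0 0.08 0 0 0" --pt "0 0 0 0 0 0"

```text
time_s: 8.95
ee_pos: [0.5535, 0.2079, 0.132]
tool_rot: [-0.0, -0.321, 0.947, -0.0]
ft_force: [0.2, 0.4, -1.3]
opening: 0.0217
finger_force: 30.0
```

Request:
move_arm --pt "0 0 0.04 0 0 0" --pt "0 0 0.04 0 0 0" --pt "0 0 0.04 0 0 0"

```text
time_s: 9.32
ee_pos: [0.5536, 0.2077, 0.1263]
tool_rot: [0.0, -0.321, 0.947, -0.0]
ft_force: [0.6, -2.3, 0.4]
opening: 0.0218
finger_force: 30.0
```

Request:
move_arm --pt "0 0 0.04 0 0 0" --pt "0 0 0.04 0 0 0" --pt "0 0 0.04 0 0 0" --pt "0 0 0 0 0 0"

```text
time_s: 9.82
ee_pos: [0.554, 0.2079, 0.1203]
tool_rot: [0.001, -0.32, 0.947, -0.0]
ft_force: [1.2, -0.3, 0.3]
opening: 0.022
finger_force: 30.0
```

Request:
move_arm --pt "0 0 0.03 0 0 0" --pt "0 0 0.03 0 0 0" --pt "0 0 0.03 0 0 0" --pt "0 0 0 0 0 0"

```text
time_s: 10.32
ee_pos: [0.5532, 0.2079, 0.1154]
tool_rot: [-0.0, -0.32, 0.947, 0.0]
ft_force: [-0.1, 0.0, -1.3]
opening: 0.022
finger_force: 30.0
```

Request:
move_arm --pt "0 0 0.03 0 0 0" --pt "0 0 0.02 0 0 0" --pt "0 0 0 0 0 0"

```text
time_s: 10.7
ee_pos: [0.5535, 0.208, 0.115]
tool_rot: [0.0, -0.321, 0.947, -0.0]
ft_force: [-4.5, -0.9, 14.0]
opening: 0.0217
finger_force: 30.0
```

```bash
cat > lidchk.py <<'E'
from h import *
goto()
for n in ["scene","side"]:
    c=cam(n);P=cloud(c);hsv=cv2.cvtColor(c["pixels"],cv2.COLOR_RGB2HSV);g=(hsv[...,0]>60)&(hsv[...,0]<100)&(hsv[...,1]>40)
    q=P[(c["z_map"]>0)&g&(P[...,2]>.09)&(P[...,2]<.13)&(np.hypot(P[...,0]-.553,P[...,1]-.208)<.056)]
    print(n,len(q),q[:,2].mean().round(4),np.percentile(q[:,2],[5,50,95]).round(4),np.linalg.lstsq(np.c_[q[:,:2],np.ones(len(q))],q[:,2],rcond=None)[0].round(3))
E
python3 lidchk.py
```

```text
t 10.7 pos [0.5535 0.208  0.115 ] yaw_y 127.39 tilt [ 0.001  0.    -1.   ] F [-4.5 -0.9 14. ] open 0.0217 q6 -1.98
scene 596 0.1003 [0.0949 0.1002 0.1057] [-0.006  0.001  0.104]
side 434 0.0997 [0.0979 0.0994 0.1015] [-0.003  0.008  0.1  ]
```

Request:
move_arm --pt "0 0 0.03 0 0 0" --pt "0 0 0.02 0 0 0" --pt "0 0 0 0 0 0"

```text
time_s: 11.18
ee_pos: [0.5535, 0.208, 0.115]
tool_rot: [0.001, -0.321, 0.947, -0.0]
ft_force: [-11.4, -3.5, 33.5]
opening: 0.0221
finger_force: 30.0
```

```bash
python3 lidchk.py
```

```text
t 11.18 pos [0.5535 0.208  0.115 ] yaw_y 127.39 tilt [ 0.001  0.    -1.   ] F [-11.4  -3.5  33.5] open 0.0221 q6 -1.98
scene 592 0.0999 [0.094  0.0998 0.1052] [-0.006 -0.003  0.104]
side 430 0.0998 [0.0978 0.0996 0.1016] [-0.004  0.008  0.1  ]
```

The lid stands at a hard stop with its flange level. Next I relax the push, release, and rise.

Request:
move_arm --pt "0 0 -0.07 0 0 0" --pt "0 0 0 0 0 0"

```text
time_s: 11.52
ee_pos: [0.554, 0.2081, 0.115]
tool_rot: [0.001, -0.32, 0.947, -0.0]
ft_force: [-0.9, 0.7, 10.1]
opening: 0.022
finger_force: 30.0
```

Request:
move_arm --pt "0 0 0 0 0 0" --pt "0 0 0 0 0 0" --pt "0 0 0 0 0 0" --fingers 0.5

```text
time_s: 11.9
ee_pos: [0.5534, 0.2078, 0.1137]
tool_rot: [-0.0, -0.32, 0.947, -0.0]
ft_force: [-1.4, -0.2, 0.3]
opening: 0.0434
finger_force: 0.0
```

Request:
move_arm --pt "0 0 -0.3 0 0 0" --pt "0 0 -0.7 0 0 0" --pt "0 0 -0.9 0 0 0" --pt "0 0 -0.6 0 0 0" --pt "0 0 0 0 0 0"

```text
time_s: 12.52
ee_pos: [0.5555, 0.2084, 0.2428]
tool_rot: [0.003, -0.32, 0.947, -0.0]
ft_force: [-0.2, 0.2, 0.3]
opening: 0.0438
finger_force: 0.0
```

```bash
python3 lidchk.py; python3 - <<'E'
from h import *
c=cam("wrist");save(c,"w3.png");P=cloud(c);ok=c["z_map"]>0
q=P[ok&(P[...,2]>.088)&(P[...,2]<.114)&(np.hypot(P[...,0]-.553,P[...,1]-.208)<.056)]
print(len(q),np.percentile(q[:,2],[5,50,95]).round(4),np.linalg.lstsq(np.c_[q[:,:2],np.ones(len(q))],q[:,2],rcond=None)[0].round(3))
d=P[ok&(P[...,2]>.08)&(P[...,2]<.088)&(np.hypot(P[...,0]-.533,P[...,1]-.102)<.05)]
print("deck z",len(d),np.median(d[:,2]) if len(d) else 0)
goto([.533,.102,.2])
E
```

```text
t 12.53 pos [0.5555 0.2084 0.2428] yaw_y 127.38 tilt [ 0.006  0.002 -1.   ] F [-0.2  0.2  0.3] open 0.0438 q6 -1.98
scene 717 0.1011 [0.0955 0.1005 0.1083] [-0.006  0.001  0.104]
side 445 0.0998 [0.0978 0.0995 0.1015] [-0.004  0.006  0.101]
12725 [0.0963 0.0978 0.0996] [ 0.002 -0.001  0.097]
deck z 10018 0.08361248548826644
t 12.68 pos [0.5527 0.2077 0.2383] yaw_y 127.38 tilt [-0.002 -0.    -1.   ] F [-1.  -0.1 -0.3] open 0.0438 q6 -1.98
 shift [ 1.596 -1.44   0.768]
```

View pics/w3.png

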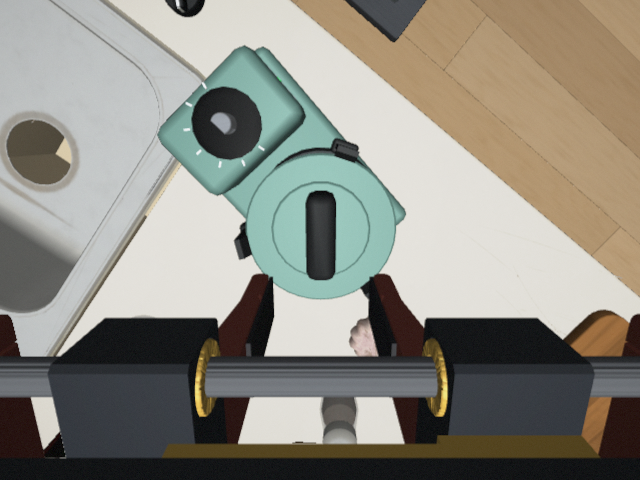

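The lid is level: the flange top is at 0.0978 against 0.098 nominal. The shaft shows at (122,222). I'm moving the wrist camera over it to read the flat.

Request:
move_arm --pt "0.03 -0.29 0.1 0 0 0" --pt "0.03 -0.4 0.3 0 0 0" --pt "0.03 -0.4 0.4 0 0 0" --pt "0.03 -0.36 0.4 0 0 0" --pt "0.03 0 0.16 0 0 0" --pt "0 0 0 0 0 0" --pt "0 0 0 0 0 0"

```text
time_s: 13.55
ee_pos: [0.5917, 0.1462, 0.1717]
tool_rot: [0.0, -0.321, 0.947, -0.0]
ft_force: [0.9, 0.6, 0.3]
opening: 0.0437
finger_force: 0.0
```

```bash
python3 - <<'E'
from h import *
goto()
c=cam("wrist");P=cloud(c);ok=c["z_map"]>0
m=ok&(P[...,2]>.099)&(P[...,2]<.109)&(np.hypot(P[...,0]-.533,P[...,1]-.102)<.025)
q=P[m];print(len(q),q.mean(0).round(4),cv2.minEnclosingCircle((q[:,:2]*1000).astype(np.float32)),np.median(q[:,2]))
# support function over directions; fit D: centre, angle
from scipy.optimize import minimize
pts=q[:,:2]*1000
a=np.radians(np.arange(0,360,5));U=np.c_[np.cos(a),np.sin(a)]
h=np.array([np.percentile(pts@u,99.5) for u in U])
def sup(th):
    f=np.arccos(.5) # flat 4mm of r=8 -> half-angle 60deg
    d=(a-th+np.pi)%(2*np.pi)-np.pi
    return np.where(np.abs(d)>f,8,8*np.cos(f-np.abs(d)))
best=[]
for th in np.radians(np.arange(0,360,1)):
    A=np.c_[U,np.ones(len(a))]; s,r,_,_=np.linalg.lstsq(A,h-sup(th),rcond=None); best.append((float(r[0]),np.degrees(th),s))
best.sort(key=lambda x:x[0]);print(best[:4])
for m in mark_of("shaft_tip","wrist")[:1]: print(m["p"],m["at"],world(c,m["at"][0]*480,m["at"][1]*640,.104))
rr,cc=np.where(m_:=None) if False else (None,None)
Y,X=np.argwhere(ok&(P[...,2]>.099)&(P[...,2]<.109)&(np.hypot(P[...,0]-.533,P[...,1]-.102)<.025)).mean(0).astype(int)
im=c["pixels"][max(0,Y-50):Y+50,max(0,X-50):X+50,::-1]
cv2.imwrite("pics/shaft.png",cv2.resize(im,(500,500),interpolation=cv2.INTER_CUBIC));print(Y,X)
E
```

```text
t 13.55 pos [0.5917 0.1462 0.1717] yaw_y 127.41 tilt [ 0.001  0.    -1.   ] F [0.9 0.6 0.3] open 0.0437 q6 -2.09
528 [0.5324 0.1013 0.103 ] ((533.8218383789062, 101.19007873535156), 7.9409613609313965) 0.10302143908293813
[(1.3065984936183148, np.float64(354.0), array([ 5.33663142e+02,  1.01246289e+02, -4.84507845e-01])), (1.3498960112026321, np.float64(353.0), array([ 5.33660080e+02,  1.01231296e+02, -4.85179793e-01])), (1.5123097607226619, np.float64(355.0), array([ 5.33667272e+02,  1.01261136e+02, -4.83164153e-01])), (1.642266154633336, np.float64(352.0), array([ 5.33658087e+02,  1.01216159e+02, -4.85179793e-01]))]
0.77 [0.279, 0.4975] [0.53495123 0.10103673 0.104     ]
130 321
```

View pics/shaft.png

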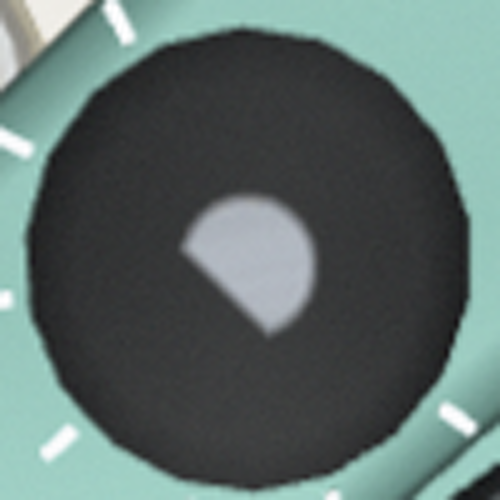

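The crop shows the flat running from (248,182) to (335,268), facing lower left. That gives a world heading of about -7°, which agrees with the fit, and a shaft centre of (0.5337, 0.1012). Now to the knob.

Request:
move_arm --pt "0.6 -0.306 0 0 0 0" --pt "0.6 -0.306 0 0 0 0" --pt "0.6 -0.306 0 0 0 0" --pt "0.6 -0.306 0 0 0 0" --pt "0.6 -0.306 0 0 0 0" --pt "0.6 -0.306 0 0 0 0" --pt "0.6 -0.306 0.2 0 0 0" --pt "0.63 -0.308 0.3 0 0 0"

```text
time_s: 14.65
ee_pos: [0.4747, -0.0991, 0.1472]
tool_rot: [0.001, -0.321, 0.947, -0.001]
ft_force: [0.5, -0.2, -0.8]
opening: 0.0443
finger_force: 0.0
```

Request:
move_arm --pt "0 0 0 0 0 0.9" --pt "0 0 0 0 0 0.9" --pt "0 0 0 0 0 0.9" --pt "0 0 0 0 0 0.9" --pt "0 0 0 0 0 0.97" --pt "0 0 0 0 0 0.97" --pt "0 0 0 0 0 0" --pt "0 0 0 0 0 0"

```text
time_s: 15.65
ee_pos: [0.4744, -0.0982, 0.1466]
tool_rot: [0.0, 0.155, 0.988, -0.0]
ft_force: [0.7, 0.3, 0.8]
opening: 0.0437
finger_force: 0.0
```

```bash
python3 - <<'E'
from h import *
c=cam("wrist");save(c,"w4.png");P=cloud(c);ok=c["z_map"]>0
near=ok&(np.hypot(P[...,0]-.474,P[...,1]+.098)<.045)
q=P[near&(P[...,2]>.027)&(P[...,2]<.05)];r=cv2.minAreaRect((q[:,:2]*1000).astype(np.float32));print("bar",len(q),r,np.percentile(q[:,2],95))
v=np.cov(q[:,:2].T);w,e=np.linalg.eigh(v);print("axis",np.degrees(np.arctan2(e[1,1],e[0,1])),q.mean(0).round(4))
q=P[near&(P[...,2]>.006)];print("body",len(q),cv2.minEnclosingCircle((q[:,:2]*1000).astype(np.float32)))
b=near&(P[...,2]>.006)&(c["pixels"].sum(2)>400);print("pale",b.sum(),P[b].mean(0).round(4))
goto([.474,-.098,.030],72)
E
```

```text
bar 971 ((475.1072692871094, -98.67010498046875), (11.944396018981934, 44.65583801269531), 68.47891235351562) 0.03542373979119179
axis 158.69665571856822 [ 0.4737 -0.0982  0.0338]
body 58126 ((458.681640625, -93.7862548828125), 41.86582565307617)
pale 975 [ 0.455  -0.0942  0.1993]
t 15.7 pos [ 0.4743 -0.0982  0.1465] yaw_y 72.15 tilt [ 0.001 -0.    -1.   ] F [-0.7 -0.1  0.4] open 0.0438 q6 -1.61
 shift [0.007 0.003 2.329]
 turn 0.015 or half-turn
```

View pics/w4.png

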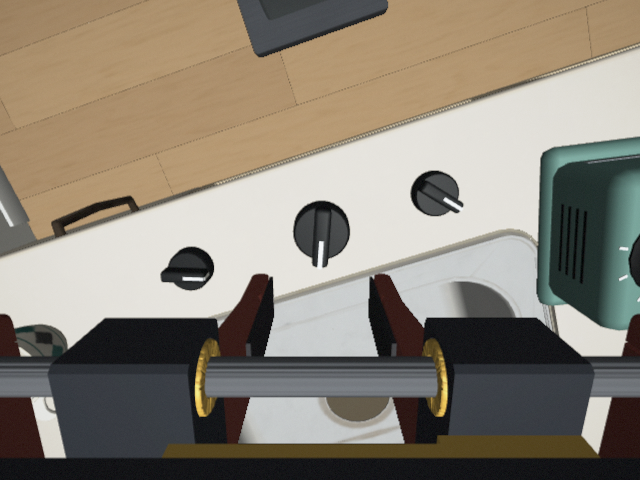

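The chosen knob is at (232,321), the largest of the three, with its pointer at the bottom (heading about -20.5°). I trim the yaw and go down.

Request:
move_arm --pt "0 0 0.5 0 0 0.26" --pt "0 0 0.5 0 0 0" --pt "0 0 0.5 0 0 0" --pt "0 0 0.4 0 0 0" --pt "0 0 0.29 0 0 0" --pt "0 0 0.12 0 0 0" --pt "0 0 0 0 0 0"

```text
time_s: 16.58
ee_pos: [0.4741, -0.0983, 0.0306]
tool_rot: [-0.0, 0.179, 0.984, -0.0]
ft_force: [-0.0, -0.7, -1.4]
opening: 0.0436
finger_force: 0.0
```

Request:
move_arm --pt "0 0 0 0 0 0" --pt "0 0 0 0 0 0" --pt "0 0 0 0 0 0" --pt "0 0 0 0 0 0" --pt "0 0 0 0 0 0" --fingers 0

```text
time_s: 17.2
ee_pos: [0.4742, -0.0984, 0.0309]
tool_rot: [0.0, 0.179, 0.984, -0.0]
ft_force: [-0.2, 0.1, 4.5]
opening: 0.0117
finger_force: 30.0
```

```bash
python3 - <<'E'
from h import *
goto([.5337,.1012,.16])
E
```

```text
t 17.2 pos [ 0.4742 -0.0984  0.0309] yaw_y 69.38 tilt [ 0. -0. -1.] F [-0.2  0.1  4.5] open 0.0117 q6 -1.56
 shift [ 0.291  4.154 -2.582]
```

Request:
move_arm --pt "0 0 -0.3 0 0 0" --pt "0 0 -0.7 0 0 0" --pt "0 0 -0.8 0 0 0" --pt "0 0 -0.5 0 0 0" --pt "0 0 -0.28 0 0 0"

```text
time_s: 17.82
ee_pos: [0.4746, -0.0985, 0.1617]
tool_rot: [0.001, 0.179, 0.984, -0.0]
ft_force: [-0.4, 0.3, -0.9]
opening: 0.0119
finger_force: 30.0
```

Request:
move_arm --pt "0.036 0.4 0 0 0 0" --pt "0.036 0.62 0 0 0 0" --pt "0.036 0.62 0 0 0 0" --pt "0.036 0.62 0 0 0 0" --pt "0.036 0.62 0 0 0 0" --pt "0.036 0.6 0 0 0 0" --pt "0.036 0.4 0 0 0 0" --pt "0.036 0.27 0 0 0 0"

```text
time_s: 18.82
ee_pos: [0.5335, 0.1018, 0.1594]
tool_rot: [-0.0, 0.179, 0.984, -0.0]
ft_force: [-0.9, -0.9, -0.1]
opening: 0.0117
finger_force: 30.0
```

Request:
move_arm --pt "0 0 0 0 0 -0.67" --pt "0 0 0 0 0 -0.67" --pt "0 0 0 0 0 0" --pt "0 0 0 0 0 0"

```text
time_s: 19.32
ee_pos: [0.5335, 0.1007, 0.1596]
tool_rot: [-0.0, 0.064, 0.998, -0.0]
ft_force: [1.2, 0.2, 0.1]
opening: 0.0116
finger_force: 30.0
```

```bash
cat > kn.py <<'E'
from h import *
s=observe();c=cam("wrist");P=cloud(c);ok=c["z_map"]>0;x,y,z=s["ee_pos"]
near=ok&(np.hypot(P[...,0]-x,P[...,1]-y)<.03)
q=P[near&(np.abs(P[...,2]-(z-.0305+.017))<.004)];print("body top",len(q),cv2.minEnclosingCircle((q[:,:2]*1000).astype(np.float32)),np.median(q[:,2]))
q=P[near&(np.abs(P[...,2]-(z-.0305+.035))<.004)];print("bar",len(q),cv2.minAreaRect((q[:,:2]*1000).astype(np.float32)),np.median(q[:,2]))
im=c["pixels"][120:400,200:440,::-1];cv2.imwrite("pics/kn.png",cv2.resize(im,(480,560)))
goto([.5337,.1012,.1355],82.8)
E
python3 kn.py
```

```text
body top 1465 ((533.4288940429688, 100.25773620605469), 21.935867309570312) 0.14462560969701674
bar 2856 ((532.2421875, 97.20014953613281), (28.27294921875, 43.3298454284668), 65.91612243652344) 0.16282070940138244
t 19.38 pos [0.5335 0.1008 0.1596] yaw_y 82.66 tilt [-0. -0. -1.] F [ 0.1 -0.7  0. ] open 0.0115 q6 -1.38
 shift [-0.003  0.009  0.482]
 turn -0.014 or half-turn
```

View pics/kn.png

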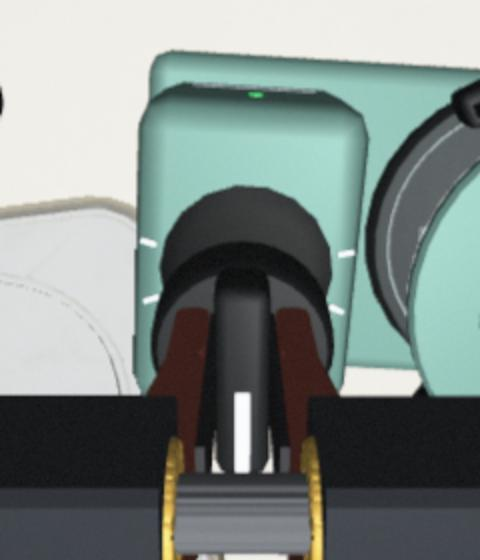

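The knob is held square with its pointer toward +x, above the shaft. I lower it gently.

Request:
move_arm --pt "0 0 0.25 0 0 0" --pt "0 0.01 0.15 0 0 0" --pt "0 0 0.06 0 0 0" --pt "0 0 0.04 0 0 0" --pt "0 0 0.04 0 0 0" --pt "0 0 0 0 0 0"

```text
time_s: 20.12
ee_pos: [0.5337, 0.1015, 0.1327]
tool_rot: [0.0, 0.063, 0.998, -0.0]
ft_force: [0.3, -0.1, -0.3]
opening: 0.0114
finger_force: 30.0
```

Request:
move_arm --pt "0 0 0.04 0 0 0" --pt "0 0 0.04 0 0 0" --pt "0 0 0 0 0 0"

```text
time_s: 20.5
ee_pos: [0.5336, 0.1015, 0.1285]
tool_rot: [-0.0, 0.063, 0.998, -0.0]
ft_force: [-0.4, -0.4, 0.3]
opening: 0.0122
finger_force: 30.0
```

It has entered with no force (6 mm on). I continue to the end of the bore and then the stop.

Request:
move_arm --pt "0 0 0.04 0 0 0" --pt "0 0 0.04 0 0 0" --pt "0 0 0.04 0 0 0" --pt "0 0 0 0 0 0"

```text
time_s: 21.0
ee_pos: [0.5335, 0.1015, 0.1224]
tool_rot: [-0.0, 0.063, 0.998, -0.0]
ft_force: [-0.2, -0.3, -0.5]
opening: 0.0118
finger_force: 30.0
```

Request:
move_arm --pt "0 0 0.04 0 0 0" --pt "0 0 0.04 0 0 0" --pt "0 0 0 0 0 0"

```text
time_s: 21.38
ee_pos: [0.5339, 0.1015, 0.119]
tool_rot: [0.0, 0.063, 0.998, -0.0]
ft_force: [-1.3, -0.1, 5.6]
opening: 0.0118
finger_force: 30.0
```

Request:
move_arm --pt "0 0 0.04 0 0 0" --pt "0 0 0.04 0 0 0" --pt "0 0 0 0 0 0"

```text
time_s: 21.75
ee_pos: [0.534, 0.1015, 0.1166]
tool_rot: [0.001, 0.063, 0.998, -0.0]
ft_force: [-5.6, -0.5, 20.2]
opening: 0.012
finger_force: 30.0
```

Request:
move_arm --pt "0 0 0.03 0 0 0" --pt "0 0 0 0 0 0"

```text
time_s: 22.0
ee_pos: [0.5341, 0.1015, 0.1164]
tool_rot: [0.001, 0.063, 0.998, -0.0]
ft_force: [-8.9, -1.9, 31.8]
opening: 0.0116
finger_force: 30.0
```

It is on the stop: the force is rising steeply at 0.1165. I ease to about 20 N, check, and hand in.

Request:
move_arm --pt "0 0 -0.03 0 0 0" --pt "0 0 0 0 0 0"

```text
time_s: 22.25
ee_pos: [0.534, 0.1015, 0.1166]
tool_rot: [0.001, 0.063, 0.998, 0.0]
ft_force: [-6.2, 0.5, 19.6]
opening: 0.0117
finger_force: 30.0
```

```bash
python3 lidchk.py; python3 kn.py
```

```text
t 22.25 pos [0.534  0.1015 0.1166] yaw_y 82.79 tilt [ 0.001 -0.    -1.   ] F [-6.2  0.5 19.6] open 0.0117 q6 -1.38
scene 651 0.1011 [0.0952 0.1002 0.108 ] [0.012 0.003 0.094]
side 264 0.0998 [0.0977 0.0994 0.1015] [-0.008  0.003  0.104]
body top 1493 ((533.9475708007812, 101.10047149658203), 21.82613182067871) 0.10171786427708523
bar 2859 ((532.6567993164062, 98.05805206298828), (28.40334129333496, 42.7929573059082), 66.00132751464844) 0.11989511975405862
t 22.4 pos [0.534  0.1015 0.1167] yaw_y 82.79 tilt [ 0.001 -0.    -1.   ] F [-5.5 -1.1 20.1] open 0.0116 q6 -1.38
 shift [ 0.005 -0.007 -0.377]
 turn -0.001 or half-turn
```

```bash
python3 -c "
from bench import *
print(sign_off())"
```

```text
the job is handed in; nothing more can be done
None
```

The lid is pressed level onto the rim past the clips, and the knob is fully on the shaft, held on the pulse stop at about 20 N; the job is handed in at about 22 s, with no verdict returned.

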